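Find the light box's loose clamp bolt and hold its cap open

TASK

One of the three clamp bolts on the light box's rail has worked loose: first swing the lamp bar away from you, well clear of the rail, until it points clearly more ahead than across, then tap the bolt heads with a fingertip until you find the one that sinks, and push it well down. Lift the hinged cap that belongs to that bolt to well past halfway to upright and finish while still holding it there, so that the lock nut under it can be reached; it springs shut if let go. Leave the other two caps shut, the lamp out of the way, and the dish, loupe, jar, beaker, wrench and slide box where they are.

Things in the scene. Friction and masses are not known exactly. Their poses are not given: they have to be found in the camera images.
- lightbox: Light box 330 x 360 x 70 mm. Grey clamp rail (100 mm wide, top z = 0.070) along its robot-side edge, glass pane behind. Origin: bench height, under the middle of the RAIL; own x away from the robot, own y along the rail to the left; yaw within 0.25 rad. Alike sets left / mid / right at own y = +110 / 0 / -110 mm: bolt at own x = +30, cap's tab at -10, cap's hinge axis at -44, z = 0.080.
- lamp_arm (a joint): Hinge of the bench lamp, rad. 0: bar points along world -y from the post; grows counter-clockwise from above, the bar turning towards +x. Range -0.2 to 1.35; starts 0.05 to 0.30, over the rail; clear of it above 0.80. Stays where left; about 1 N at the peg moves it. Bar 36 mm wide, reaching 500 mm from the hinge, underside z = 0.170, top 0.190.
- lamp_pivot (a point): Point on the lamp's vertical hinge axis, at z = 0.180, above the post (post 22 mm thick, round foot 124 mm across, 22 mm high).
- lamp_peg (a point): Grip point on the lamp's black upright peg: round, 16 mm across, standing 38 mm up from the top of the bar (z 0.190 to 0.228), 200 mm from the hinge axis. The point is on the peg's axis at z = 0.212.
- head_left (a point): Centre of the top face of the left (+y) bolt's head: steel, 22 mm across, 12 mm high, its top 20 mm above the rail (z = 0.090) until it sinks.
- bolt_left (a joint): How far the left (+y) bolt has sunk, m. Starts at 0. If loose, it sinks straight down under a push of about 2 N, up to 0.008, and stays down; a tight one gives no more than 1 mm. Any of the three can be the loose one; they look alike.
- cap_left (a joint): Angle of the left (+y) bolt's cap, rad: 0 shut, 1.35 fully open. Hinge along the light box's y at the cap's robot-side edge; the far edge lifts and swings up and back towards the robot. Gravity and a weak spring (1 to 2 N at the tab) shut it when let go, from any angle.
- tab_left (a point): Grip point on the left (+y) cap's upright tab, 28 mm above and 34 mm beyond the hinge axis when shut; moves with the cap. Tab: 10 mm thick along the light box's y, 20 mm long along its x, 34 mm tall on the cap's flat top (z 0.087 to 0.121); the point is 13 mm below its top. Cap: aluminium, 50 x 44 mm.
- head_mid (a point): Centre of the top face of the middle bolt's head: steel, 22 mm across, 12 mm high, its top 20 mm above the rail (z = 0.090) until it sinks.
- bolt_mid (a joint): How far the middle bolt has sunk, m. Starts at 0. If loose, it sinks straight down under a push of about 2 N, up to 0.008, and stays down; a tight one gives no more than 1 mm. Any of the three can be the loose one; they look alike.
- cap_mid (a joint): Angle of the middle bolt's cap, rad: 0 shut, 1.35 fully open. Hinge along the light box's y at the cap's robot-side edge; the far edge lifts and swings up and back towards the robot. Gravity and a weak spring (1 to 2 N at the tab) shut it when let go, from any angle.
- tab_mid (a point): Grip point on the middle cap's upright tab, 28 mm above and 34 mm beyond the hinge axis when shut; moves with the cap. Tab: 10 mm thick along the light box's y, 20 mm long along its x, 34 mm tall on the cap's flat top (z 0.087 to 0.121); the point is 13 mm below its top. Cap: aluminium, 50 x 44 mm.
- head_right (a point): Centre of the top face of the right (-y) bolt's head: steel, 22 mm across, 12 mm high, its top 20 mm above the rail (z = 0.090) until it sinks.
- bolt_right (a joint): How far the right (-y) bolt has sunk, m. Starts at 0. If loose, it sinks straight down under a push of about 2 N, up to 0.008, and stays down; a tight one gives no more than 1 mm. Any of the three can be the loose one; they look alike.
- cap_right (a joint): Angle of the right (-y) bolt's cap, rad: 0 shut, 1.35 fully open. Hinge along the light box's y at the cap's robot-side edge; the far edge lifts and swings up and back towards the robot. Gravity and a weak spring (1 to 2 N at the tab) shut it when let go, from any angle.
- tab_right (a point): Grip point on the right (-y) cap's upright tab, 28 mm above and 34 mm beyond the hinge axis when shut; moves with the cap. Tab: 10 mm thick along the light box's y, 20 mm long along its x, 34 mm tall on the cap's flat top (z 0.087 to 0.121); the point is 13 mm below its top. Cap: aluminium, 50 x 44 mm.
- vial: Amber jar 34 mm across, 85 mm high, standing on the bench. Bystander. Origin: centre of its underside.
- dish: Glass dish 84 mm across, 16 mm high, on the light box's pane. Bystander. Origin: centre of its underside.
- loupe: Black loupe 38 mm across, 34 mm high, on the pane. Bystander. Origin: centre of its underside.
- beaker: Glass beaker 66 mm across, 85 mm high, on the bench robot-side of the lamp's post. Bystander. Origin: centre of its underside.
- wrench: Steel wrench 160 mm long lying on the bench. Bystander.
- slidebox: Cardboard slide box 90 x 70 x 32 mm on the bench. Bystander. Origin: centre of its underside.

How it is judged:
On the way, in this order (a step that is already met when the one before it is completed fails the run):
1. the lamp bar is swung clear of the clamp rail (joint above 0.80) (value of joint lamp_arm above 0.8 rad), for 0.2 s.
2. the loose bolt is found: it has sunk by more than 4 mm (value of joint any of bolt_left, bolt_mid, bolt_right above 0.004 m), for 0.2 s.
At the end, for the whole second after the job is handed in: The loose bolt is sunk by more than 4 mm; its own cap stands still (under 0.15 rad/s) at more than 0.75 rad, held by the fingers (contact over 0.2 N); the other two caps are shut (under 0.1 rad); the lamp joint is above 0.75 (value of joint lamp_arm above 0.75 rad and ((value of joint bolt_left above 0.004 m and value of joint cap_left above 0.75 rad and velocity of joint cap_left between -0.15 and 0.15 rad/s and contact force between the fingers and cap_left above 0.2 N and value of joint each of cap_mid, cap_right below 0.1 rad) or (value of joint bolt_mid above 0.004 m and value of joint cap_mid above 0.75 rad and velocity of joint cap_mid between -0.15 and 0.15 rad/s and contact force between the fingers and cap_mid above 0.2 N and value of joint each of cap_left, cap_right below 0.1 rad) or (value of joint bolt_right above 0.004 m and value of joint cap_right above 0.75 rad and velocity of joint cap_right between -0.15 and 0.15 rad/s and contact force between the fingers and cap_right above 0.2 N and value of joint each of cap_left, cap_mid below 0.1 rad))); the arm keeps its last pose, push and grip.
It fails at once if a cap is lifted (over 0.3 rad) whose bolt has not been found loose ((value of joint cap_left above 0.3 rad and value of joint bolt_left below 0.003 m) or (value of joint cap_mid above 0.3 rad and value of joint bolt_mid below 0.003 m) or (value of joint cap_right above 0.3 rad and value of joint bolt_right below 0.003 m)).
It fails at once if one of the dish, loupe, jar, beaker, wrench or slide box is disturbed (moved more than 30 mm) (distance of any of vial, dish, loupe, beaker, wrench, slidebox from where it was at the start of the episode above 0.03 m).
It also fails if it takes over 67 s, if anything falls off the work surface, if the arm or the gripper's body presses on something with over 40 N, if the wrist force passes 120 N, or if a joint passes its speed limit or range.

ROBOT

A 7-joint arm with a two-finger parallel gripper is mounted at the origin on the work surface. World frame = base frame: x ahead of the robot, y to its left, z up, the work surface at z = 0. Lengths are in m, angles in rad, forces in N, time in s.
With the tool pointing down it reaches from about 0.4 to 0.875 m from the base axis. Payload 19.3 kg.
Tool frame: the origin (TCP) lies midway between the tips of the shut fingers; the grasp point (between the pads) lies 19 mm behind it; x points along the fingers, y is the direction in which the jaws open and shut, and the axes are right-handed (so a half turn about x gives the same grasp; the last joint's range is limited). The gripper opens to 85 mm and grips with 20 to 120 N. Pads are 22 mm wide; open, the fingers measure 114 mm over their backs; the gripper's body (76 mm by 85 mm) begins 54 mm behind the grasp point. The pads swing forward as they close: fully open they stand 13 mm farther back than shut.
Start: joints at [-1.254, 0.521, -0.036, 1.599, 0.021, 1.021, -0.113], TCP at [0.236, 0.579, 0.206] pointing down, gripper open.
Joint ranges: [-2.91, 2.91], [-0.3, 2.13], [-1.5, 1.42], [0.17, 2.43], [-1.26, 4.41], [0.16, 1.93], [-2.52, 2.52]. Speed limits (rad/s): [1.89, 1.89, 2.39, 2.39, 3.01, 3.01, 3.01].

INTERFACE

Orientations are given as [roll, pitch, yaw] about the fixed x, y, z axes, in that order (R = Rz(yaw) Ry(pitch) Rx(roll)).
In Python, from workcell import telemetry, vision, workorder gives the robot as it stands. The module is installed in compiled form; this text tells all that it offers.
- The arm moves only by the tool play_rows, never from a script. Its argument "deltas" is a list of rows, each a list of 7 numbers: the shift along the world's x, y, z in mm, then the turn, a rotation vector about the world's x, y, z in degrees, then the finger opening in mm, from 0 to 85.4. In form: [[x, y, z, wx, wy, wz, jaw], ...]. A call has 1 to 8 rows; each row shifts and turns the commanded pose from where the row before left it; what a row does not reach is not made up. A row lasts 1/8 s, in which the tool goes at most 62.5 mm and 10.7 degrees, less where a joint would pass 70% of its speed; a pose out of reach is approached as far as the arm can. A call with a gripper value outside its range is refused whole. The fingers move at their own pace and stop on an object; "grip_force" is the grip in N (left out, the last holds). Time passes only in rows, so rows that do not move let the fingers close. It gives the time, the measured TCP pose, the force and the opening at its end, in the units of the state.
- telemetry.observe(): the state, without advancing time (a new reading comes with each control period).
- vision.grab_frame(name): name is "scene" or "top" or "wrist"; returns the picture (420x560x3 uint8, red, green, blue); there is no depth.
- vision.camera_info(name): a dict with "mtx" (3x3 intrinsics, pixels), "k1" (the pictures are not rectified: a ray, as slopes to the right and down, at radius r is drawn at 1 + k1 r^2 times it, then the intrinsics apply), "rvec" (rotation vector, rad) and "tvec" (3), from world to camera coordinates, as OpenCV has them. Camera axes: x right, y down, z forward; pixel columns grow to the right and rows downward; lengths in m; the calibration is good to about 2 mm. A picture is of the moment at which its call begins: read the wrist's pose just before it. camera_info takes no time and is no camera call; for the wrist camera it gives the pose at the moment of the call.
- workorder.job_done(): hands the job in, once; it reports no verdict.
The state is a dict: "clock": time; "qpos": joint angles; "qd": joint speeds; "joint_efforts": joint torques, N m; "position": TCP position; "tool_rot": TCP orientation; "force": force on the tool from outside, world axes, zero at the start; "moment": the same for the moment, N m; "grip_width": finger opening in m.
Only numpy, scipy, OpenCV 4.12 (cv2) and the standard library are available. Lean on these libraries where they do the work, as an engineer would, in place of code of your own. Each camera call takes 0.05 s, during which the arm holds its last target. There are 200 camera calls.

## Working session

There is one attempt and no reset: what is moved stays moved. The work goes in short steps, Python scripts to look and compute and a tool call to move; the robot and the scene stay as the last step left them, time stands still between calls to the robot, and variables do not carry over. Pictures are saved under pics/ and viewed, about 8 in all and at most 12, crops included, and the job is handed in when it is done.

Besides the shell and the picture viewer there is one more tool, called as name([rows], argument=value, ...), one row to a line, values as JSON. play_rows: Moves the arm, as the interface text tells. Its arguments: {"type":"object","properties":{"deltas":{"type":"array","items":{"type":"array","items":{"type":"number"}}},"grip_force":{"type":"number"}},"required":["deltas"]}

```bash
mkdir -p pics; cat > h.py <<'E'
import numpy as np, cv2
from workcell import telemetry, vision, workorder
def cam(n):
    c=vision.camera_info(n);R=cv2.Rodrigues(np.array(c['rvec'],float))[0];return np.array(c['mtx'],float),c['k1'],R,np.array(c['tvec'],float).ravel()
def ray(n,uv,c=None):
    K,k,R,t=c or cam(n); d=np.linalg.inv(K)@[uv[0],uv[1],1]
    p=cv2.undistortPoints(np.array([[uv]],float),K,np.array([k,0,0,0,0.]))[0,0]
    return -R.T@t, R.T@np.array([p[0],p[1],1])
def onz(n,uv,z,c=None):
    o,d=ray(n,uv,c); return o+d*(z-o[2])/d[2]
def proj(n,P,c=None):
    K,k,R,t=c or cam(n); return cv2.projectPoints(np.array(P,float).reshape(-1,1,3),cv2.Rodrigues(R)[0],t,K,np.array([k,0,0,0,0.]))[0].reshape(-1,2)
def save(n,f):
    im=vision.grab_frame(n); cv2.imwrite('pics/'+f,im[:,:,::-1]); return im
def st():
    s=telemetry.observe(); print({k:np.round(s[k],3).tolist() for k in('clock','position','tool_rot','force','grip_width','qpos')})
E
python3 - <<'E'
from h import *
st()
a=save('top','top0.png');b=save('scene','sc0.png')
for n in('top','scene'):
    K,k,R,t=cam(n);print(n,K[0,0],k,-R.T@t,R[2])
E
```

```text
{'clock': 0.0, 'position': [0.236, 0.578, 0.206], 'tool_rot': [-1.479, 1.57, -1.866], 'force': [0.249, 0.35, -0.331], 'grip_width': 0.085, 'qpos': [-1.254, 0.522, -0.036, 1.6, 0.021, 1.021, -0.113]}
top 519.3606075012469 -0.10386190185238545 [ 0.30191641 -0.04866906  1.51501501] [ 0.13415681 -0.00641937 -0.99093932]
scene 446.7884958381251 0.011078301493417887 [ 1.00204649 -0.71876969  0.96370601] [-0.44848666  0.56428904 -0.69313606]
```

View pics/top0.png

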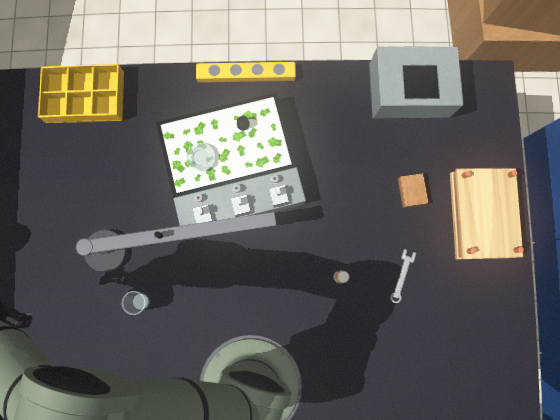

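View pics/sc0.png

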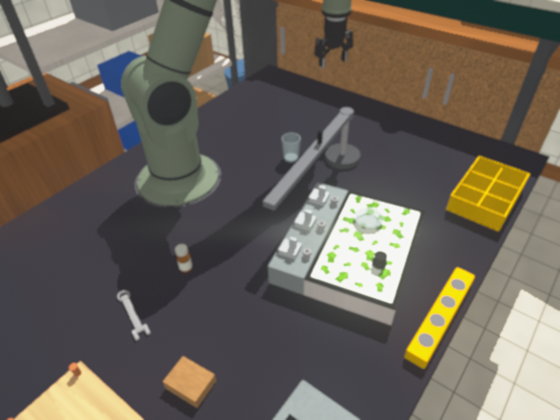

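The top view looks along the bench with +x up and +y left. The lamp pivot is near (84,247), the peg (158,235), the bar end (275,220), the bolts about (200,197), (237,188), (275,179). I'll zoom in on the rail and the peg.

```bash
python3 - <<'E'
from h import *
a=cv2.imread('pics/top0.png')
cv2.imwrite('pics/z.png',cv2.resize(a[160:265,65:315],None,fx=3.2,fy=3.2,interpolation=cv2.INTER_CUBIC))
for n,uv,z in[('pivot',(84,247),.19),('end',(275,220),.19),('peg',(158,235),.22),('hl',(200,197),.09),('hm',(237,188),.09),('hr',(275,179),.09),('beaker',(135,302),.08),('dish',(205,156),.08),('loupe',(244,123),.1)]: print(n,onz('top',uv,z).round(3))
s=cv2.imread('pics/sc0.png')
cv2.imwrite('pics/zs.png',cv2.resize(s[90:270,250:370],None,fx=3,fy=3,interpolation=cv2.INTER_CUBIC))
E
```

```text
pivot [0.394 0.417 0.19 ]
end [ 0.456 -0.077  0.19 ]
peg [0.419 0.218 0.22 ]
hl [0.536 0.128 0.09 ]
hm [0.559 0.025 0.09 ]
hr [ 0.583 -0.081  0.09 ]
beaker [0.248 0.31  0.08 ]
dish [0.655 0.116 0.08 ]
loupe [0.743 0.003 0.1  ]
```

View pics/z.png

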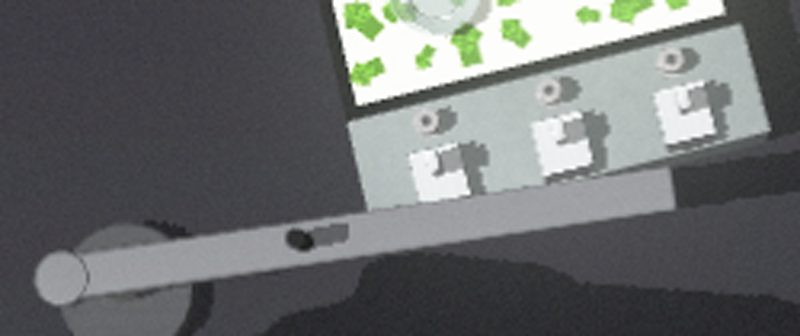

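```bash
python3 - <<'E'
from h import *
from scipy.spatial.transform import Rotation as Ro
f=lambda u,v:((u+.5)/3.2-.5+65,(v+.5)/3.2-.5+160)
P={}
for n,uv,z in[('hl',(428,121),.09),('hm',(549,90),.09),('hr',(671,59),.09),('pegtop',(296,239),.228),('pivot',(62,278),.19),('end',(672,188),.19)]:
    P[n]=onz('top',f(*uv),z); print(n,P[n].round(4), proj('scene',P[n]).round(1))
d=P['hl']-P['hr'];print('len',np.linalg.norm(d),'yaw',-np.arctan2(d[0],d[1]))
e=P['end']-P['pivot'];print(np.linalg.norm(e),np.arctan2(e[0],-e[1]),np.linalg.norm((P['pegtop']-P['pivot'])[:2]))
s=telemetry.observe();print(Ro.from_euler('xyz',s['tool_rot']).as_matrix().round(3))
E
```

```text
hl [0.5343 0.1328 0.09  ] [[334.9 198.6]]
hm [0.5598 0.0272 0.09  ] [[322.3 223.2]]
hr [ 0.5855 -0.0795  0.09  ] [[308.  251.2]]
pegtop [0.4204 0.2185 0.228 ] [[320.3 131.9]]
pivot [0.395  0.4172 0.19  ] [[347.1 111. ]]
end [ 0.4602 -0.0761  0.19  ] [[269.1 202.8]]
len 0.2183548706846516 yaw 0.23696681226361307
0.4975917406277735 0.13141695967133135 0.20028867347384163
[[-0.     0.377  0.926]
 [-0.001  0.926 -0.377]
 [-1.    -0.001  0.   ]]
```

View pics/zs.png

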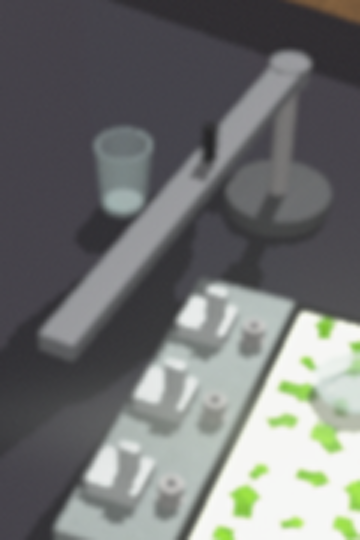

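Both views agree: the heads reproject within about 1 px, and the peg sits 0.200 m from the pivot. The lamp is at about 0.13 rad and the box yaw is about +0.237. Next I go to the peg.

play_rows([
  [10, 0, 40, 0, 0, 0, 60],
  [10, -30, 54, 0, 0, -4, 60],
  [25, -55, 0, 0, 0, -6, 60],
  [25, -55, 0, 0, 0, -6, 60],
  [28, -55, 0, 0, 0, -6, 60],
  [28, -55, 0, 0, 0, -6, 60],
  [28, -55, 0, 0, 0, 0, 60],
  [30, -54, 0, 0, 0, 0, 60],
])

```text
clock: 1.1
position: [0.4202, 0.218, 0.3004]
tool_rot: [2.073, 1.571, 1.197]
force: [0.5, 0.3, -0.3]
grip_width: 0.0601
```

play_rows([
  [0, 0, 0, 0, 0, 0, 50],
  [0, 0, 0, 0, 0, 0, 50],
])

```text
clock: 1.35
position: [0.4196, 0.22, 0.3002]
tool_rot: [-2.22, 1.57, -3.095]
force: [0.1, -0.7, 0.9]
grip_width: 0.0502
```

```bash
python3 - <<'E'
from h import *
st();c=cam('wrist');save('wrist','w1.png');print(proj('wrist',[[.4204,.2185,.228],[.4204,.2185,.19],[.395,.4172,.19]],c))
E
```

```text
{'clock': 1.35, 'position': [0.42, 0.22, 0.3], 'tool_rot': [-2.22, 1.57, -3.095], 'force': [0.067, -0.744, 0.871], 'grip_width': 0.05, 'qpos': [-0.806, 0.179, 0.232, 1.866, -0.046, 1.102, 0.138]}
[[270.90091469 213.55579395]
 [271.13122805 199.98786184]
 [418.42796476 -22.29064733]]
```

View pics/w1.png

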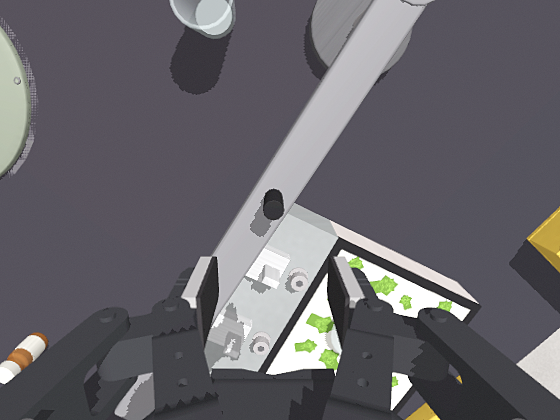

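The peg shows at about (273,212), and its predicted position is (271,214), so they agree to about 1 mm. I descend and grip.

play_rows([
  [0, -1, -35, 0, 0, 0, 50],
  [0, 0, -40, 0, 0, 0, 50],
  [0, 0, -25, 0, 0, 0, 30],
  [0, 0, 0, 0, 0, 0, 5],
  [0, 0, 0, 0, 0, 0, 5],
  [0, 0, 0, 0, 0, 0, 5],
  [0, 0, 0, 0, 0, 0, 5],
], grip_force=20)

```text
clock: 2.28
position: [0.419, 0.2193, 0.2003]
tool_rot: [-2.34, 1.57, 3.068]
force: [-1.4, 4.9, -26.3]
grip_width: 0.0136
```

```bash
python3 - <<'E'
import numpy as np
a=np.linspace(.131,1.2,15);p=np.c_[.395+.2*np.sin(a),.4172-.2*np.cos(a)];print((np.diff(p,axis=0)*1000).round(1).tolist(),p[-1])
E
```

```text
[[15.0, 2.6], [14.8, 3.7], [14.5, 4.8], [14.1, 5.9], [13.6, 7.0], [13.0, 8.0], [12.4, 9.0], [11.6, 9.9], [10.9, 10.7], [10.0, 11.5], [9.1, 12.3], [8.1, 12.9], [7.1, 13.5], [6.1, 14.0]] [0.58140782 0.34472845]
```

play_rows([
  [0, 0, 0, 0, 0, 0, 5],
  [0, 0, 0, 0, 0, 0, 5],
])

```text
clock: 2.52
position: [0.419, 0.2193, 0.2003]
tool_rot: [-2.378, 1.57, 3.031]
force: [-2.1, 6.6, -25.3]
grip_width: 0.0134
```

```bash
python3 - <<'E'
from h import *
st();c=cam('wrist');im=save('wrist','w2.png');
E
```

```text
{'clock': 2.525, 'position': [0.419, 0.219, 0.2], 'tool_rot': [-2.378, 1.57, 3.031], 'force': [-2.128, 6.595, -25.314], 'grip_width': 0.013, 'qpos': [-0.784, 0.294, 0.218, 2.002, -0.084, 0.854, 0.176]}
```

View pics/w2.png

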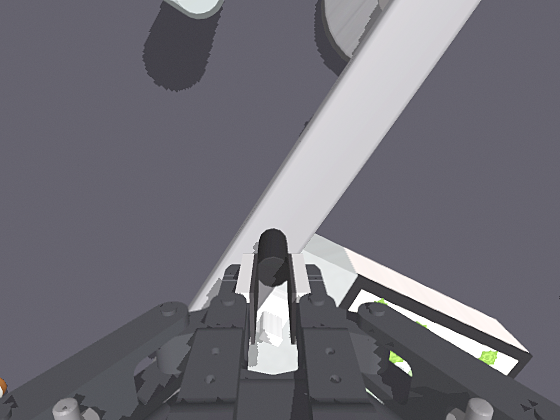

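The peg is between the pads at about (272,270). I swing along the arc.

play_rows([
  [7.5, 1, 0, 0, 0, 1, 5],
  [7.5, 1.6, 0, 0, 0, 2, 5],
  [15, 3.7, 0, 0, 0, 3, 5],
  [14.5, 4.8, 0, 0, 0, 3, 5],
  [14, 6, 0, 0, 0, 3, 5],
  [13.5, 7, 0, 0, 0, 3, 5],
])

```text
clock: 3.32
position: [0.4923, 0.2426, 0.2005]
tool_rot: [-1.297, 1.57, -1.909]
force: [-1.8, 0.1, -17.7]
grip_width: 0.0135
```

play_rows([
  [13, 8, 0, 0, 0, 3, 5],
  [12.5, 9, 0, 0, 0, 3, 5],
  [11.5, 10, 0, 0, 0, 3, 5],
  [11, 10.5, 0, 0, 0, 3, 5],
  [10, 11.5, 0, 0, 0, 3, 5],
  [9, 12.5, 0, 0, 0, 3, 5],
  [8, 13, 0, 0, 0, 3, 5],
  [7, 13.5, 0, 0, 0, 3, 5],
])

```text
clock: 4.32
position: [0.5746, 0.3305, 0.2007]
tool_rot: [-0.967, 1.57, -1.16]
force: [-0.7, -3.0, -12.9]
grip_width: 0.0134
```

play_rows([
  [6, 14, 0, 0, 0, 0, 5],
  [0, 0, 0, 0, 0, 0, 5],
  [0, 0, 0, 0, 0, 0, 5],
])

```text
clock: 4.7
position: [0.5805, 0.3447, 0.2008]
tool_rot: [0.16, 1.57, -0.036]
force: [4.4, -1.0, -9.7]
grip_width: 0.0129
```

```bash
python3 - <<'E'
from h import *
st();save('top','top1.png')
E
```

```text
{'clock': 4.7, 'position': [0.581, 0.345, 0.201], 'tool_rot': [0.16, 1.57, -0.036], 'force': [4.395, -1.03, -9.712], 'grip_width': 0.013, 'qpos': [-0.662, 0.61, 0.061, 1.464, -0.039, 1.068, 0.782]}
```

View pics/top1.png

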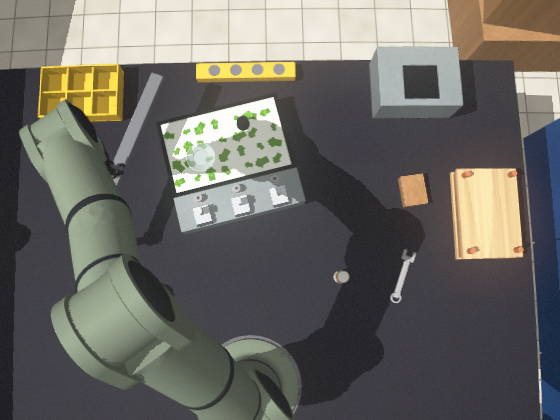

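The lamp bar now points mostly ahead, at about 1.17 rad, and nothing else has moved. I release, rise and go over the left head.

play_rows([
  [0, 0, 0, 0, 0, 0, 40],
  [0, 0, 0, 0, 0, 0, 40],
  [0, 0, 30, 0, 0, 0, 40],
  [0, 0, 40, 0, 0, 0, 40],
  [-16, -52, 0, 0, 0, 6, 10],
  [-10, -55, 0, 0, 0, 6, 0],
  [-10, -55, 0, 0, 0, 6, 0],
  [-10, -50, 0, 0, 0, 7, 0],
], grip_force=40)

```text
clock: 5.75
position: [0.5334, 0.1311, 0.271]
tool_rot: [-0.054, 1.57, 0.191]
force: [1.2, -0.1, 0.7]
grip_width: 0.0001
```

play_rows([
  [0, 0, -40, 0, 0, 0, 0],
  [0, 0, -50, 0, 0, 0, 0],
  [0, 0, -50, 0, 0, 0, 0],
  [0, 0, -20, 0, 0, 0, 0],
  [0, 0, 0, 0, 0, 0, 0],
  [0, 0, 0, 0, 0, 0, 0],
])

```text
clock: 6.5
position: [0.5345, 0.1332, 0.1116]
tool_rot: [0.089, 1.569, 0.331]
force: [-0.0, 0.6, 0.5]
grip_width: 0.0004
```

```bash
python3 - <<'E'
from h import *
from scipy.spatial.transform import Rotation as Ro
st();c=cam('wrist');save('wrist','w3.png');print(proj('wrist',[[.5343,.1328,.09],[.5598,.0272,.09]],c))
print(Ro.from_euler('xyz',telemetry.observe()['tool_rot']).as_matrix().round(3))
E
```

```text
{'clock': 6.5, 'position': [0.534, 0.133, 0.112], 'tool_rot': [0.089, 1.569, 0.331], 'force': [-0.001, 0.572, 0.5], 'grip_width': 0.0, 'qpos': [-0.348, 0.527, -0.005, 1.884, 0.004, 0.728, 1.457]}
[[269.70221524 234.13326729]
 [ 90.37155788 232.82108125]]
[[ 0.002 -0.239  0.971]
 [ 0.001  0.971  0.239]
 [-1.     0.     0.002]]
```

View pics/w3.png

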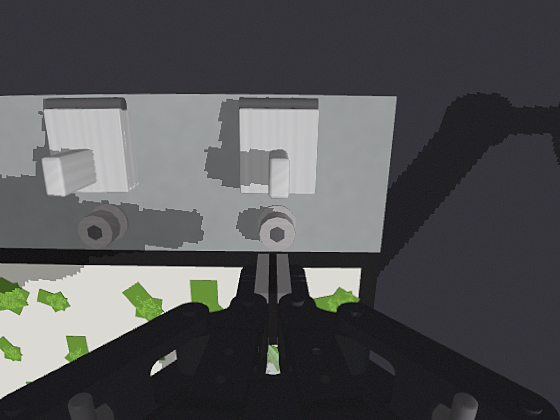

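The left head shows at (277,234), predicted (270,234), so I shift about 2.5 mm along +y and then tap.

play_rows([
  [-0.5, 2.5, -10, 0, 0, 0, 0],
  [0, 0, -8, 0, 0, 0, 0],
  [0, 0, -2.5, 0, 0, 0, 0],
  [0, 0, -1.5, 0, 0, 0, 0],
  [0, 0, 0, 0, 0, 0, 0],
])

```text
clock: 7.18
position: [0.5333, 0.1354, 0.0883]
tool_rot: [-2.351, 1.571, -2.11]
force: [0.8, -0.3, -0.8]
grip_width: -0.0002
```

play_rows([
  [0, 0, -2, 0, 0, 0, 0],
  [0, 0, 0, 0, 0, 0, 0],
])

```text
clock: 7.42
position: [0.5333, 0.1354, 0.0863]
tool_rot: [-2.514, 1.571, -2.273]
force: [0.0, -0.2, -0.2]
grip_width: -0.0
```

play_rows([
  [0, 0, -1.5, 0, 0, 0, 0],
  [0, 0, 0, 0, 0, 0, 0],
])

```text
clock: 7.68
position: [0.5332, 0.1354, 0.0847]
tool_rot: [-2.853, 1.571, -2.611]
force: [-0.3, 0.7, 0.1]
grip_width: -0.0
```

play_rows([
  [0, 0, -1.5, 0, 0, 0, 0],
  [0, 0, 0, 0, 0, 0, 0],
])

```text
clock: 7.92
position: [0.5332, 0.1354, 0.0832]
tool_rot: [-2.975, 1.571, -2.734]
force: [-0.9, 0.1, -0.4]
grip_width: 0.0004
```

play_rows([
  [0, 0, -1.5, 0, 0, 0, 0],
  [0, 0, 0, 0, 0, 0, 0],
])

```text
clock: 8.18
position: [0.5332, 0.1354, 0.0817]
tool_rot: [-2.809, 1.571, -2.567]
force: [-0.0, 0.6, 0.1]
grip_width: -0.0001
```

play_rows([
  [0, 0, -1, 0, 0, 0, 0],
  [0, 0, 0, 0, 0, 0, 0],
])

```text
clock: 8.43
position: [0.5332, 0.1354, 0.0808]
tool_rot: [-2.68, 1.571, -2.438]
force: [0.3, 0.3, -0.1]
grip_width: 0.0
```

```bash
python3 - <<'E'
from h import *
c=cam('wrist');im=save('wrist','w4.png');print(proj('wrist',[[.5343,.1328,.09],[.5332,.1354,.0808],[.533,.1354,.09]],c))
b=cv2.cvtColor(save('scene','sc1.png'),cv2.COLOR_RGB2BGR)[150:290,250:370]
b=cv2.resize(b,None,fx=3.5,fy=3.5,interpolation=cv2.INTER_CUBIC)
w=cv2.cvtColor(im,cv2.COLOR_RGB2BGR)[150:350,180:380];w=cv2.resize(w,(380,380))
o=np.zeros((490,800,3),np.uint8);o[:,:420]=b;o[:380,420:]=w;cv2.imwrite('pics/c1.png',o)
E
```

```text
[[264.33368896 257.17575965]
 [269.93271502 249.12698214]
 [269.88424163 256.03500589]]
```

View pics/c1.png

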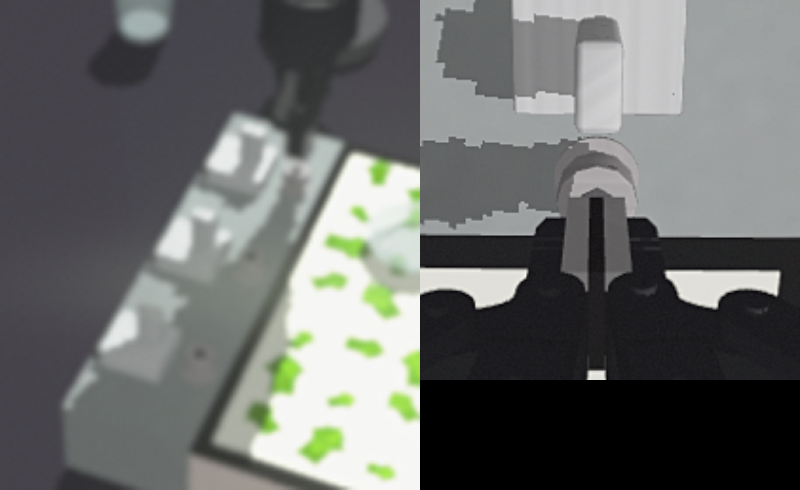

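play_rows([
  [0, 0, -1, 0, 0, 0, 0],
  [0, 0, 0, 0, 0, 0, 0],
])

```text
clock: 8.78
position: [0.5332, 0.1354, 0.0798]
tool_rot: [-2.873, 1.571, -2.631]
force: [0.1, 0.3, -0.1]
grip_width: 0.0
```

play_rows([
  [0, 0, -1, 0, 0, 0, 0],
  [0, 0, 0, 0, 0, 0, 0],
])

```text
clock: 9.02
position: [0.5332, 0.1354, 0.0788]
tool_rot: [-2.487, 1.571, -2.246]
force: [-0.5, -0.3, -0.6]
grip_width: 0.0
```

play_rows([
  [0, 0, -1.5, 0, 0, 0, 0],
  [0, 0, 0, 0, 0, 0, 0],
])

```text
clock: 9.28
position: [0.5332, 0.1354, 0.0772]
tool_rot: [-2.912, 1.571, -2.67]
force: [0.3, -0.1, -0.1]
grip_width: 0.0002
```

```bash
python3 - <<'E'
from h import *
st();print(telemetry.observe()['joint_efforts'],telemetry.observe()['moment'])
c=cam('wrist');im=vision.grab_frame('wrist')
y=np.array([-.235,.972,0]);x=np.array([.972,.235,0]);h=np.array([.534,.135,0])
for z in(.07,.078,.082,.09):print(z,proj('wrist',[h-.011*x+[0,0,z],h+[0,0,z],h+.011*x+[0,0,z],h+.011*y+[0,0,z],h-.011*y+[0,0,z]],c).round(0).tolist())
w=cv2.cvtColor(im,cv2.COLOR_RGB2BGR)[180:300,200:350];cv2.imwrite('pics/w5.png',cv2.resize(w,None,fx=5,fy=5,interpolation=cv2.INTER_NEAREST))
E
```

```text
{'clock': 9.275, 'position': [0.533, 0.135, 0.077], 'tool_rot': [-2.912, 1.571, -2.67], 'force': [0.294, -0.095, -0.096], 'grip_width': 0.0, 'qpos': [-0.352, 0.58, -0.007, 1.905, 0.006, 0.657, 1.45]}
[-9.25263339e-04 -8.75049949e+01  2.88754374e+00 -2.64716667e+01
  1.50801666e-02 -5.34708635e-02 -1.67708087e-03] [-0.03020448 -0.0170229  -0.05784117]
0.07 [[269.0, 226.0], [269.0, 245.0], [269.0, 263.0], [289.0, 245.0], [249.0, 245.0]]
0.078 [[269.0, 232.0], [269.0, 251.0], [269.0, 270.0], [289.0, 251.0], [248.0, 251.0]]
0.082 [[269.0, 234.0], [269.0, 254.0], [269.0, 273.0], [290.0, 254.0], [248.0, 254.0]]
0.09 [[269.0, 240.0], [269.0, 261.0], [269.0, 280.0], [291.0, 261.0], [247.0, 261.0]]
```

View pics/w5.png

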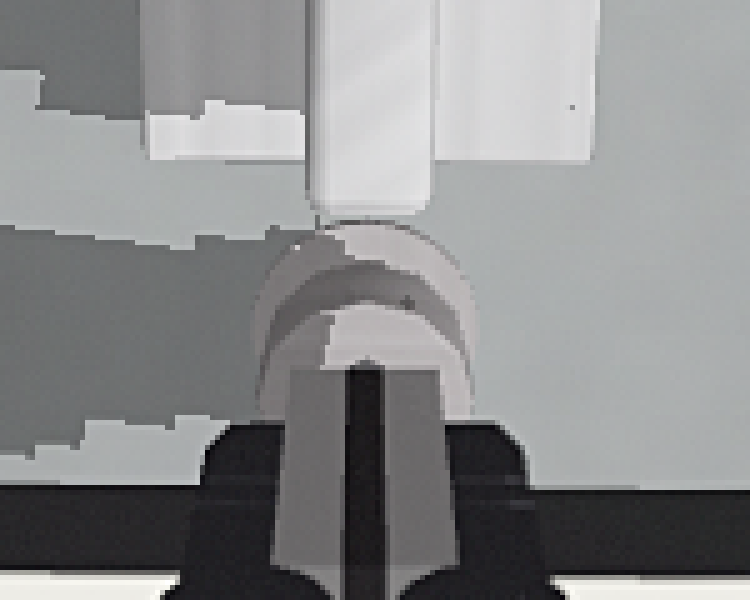

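The head top is still at z ≈ 0.09: its near edge is at row 241, predicted 240. The fingertips look about 20 mm higher than the reported TCP, and there is no contact force. I keep going down slowly until there is force.

play_rows([
  [0, 0, -2, 0, 0, 0, 0],
  [0, 0, 0, 0, 0, 0, 0],
])

```text
clock: 9.57
position: [0.5332, 0.1354, 0.0752]
tool_rot: [-2.927, 1.571, -2.686]
force: [-0.1, 0.5, -0.5]
grip_width: 0.0
```

play_rows([
  [0, 0, -2, 0, 0, 0, 0],
  [0, 0, 0, 0, 0, 0, 0],
])

```text
clock: 9.82
position: [0.5332, 0.1354, 0.0732]
tool_rot: [-2.842, 1.571, -2.6]
force: [0.7, 0.5, -0.1]
grip_width: -0.0004
```

play_rows([
  [0, 0, -1.5, 0, 0, 0, 0],
  [0, 0, 0, 0, 0, 0, 0],
])

```text
clock: 10.07
position: [0.5332, 0.1354, 0.0717]
tool_rot: [-2.782, 1.571, -2.541]
force: [-0.0, -0.4, -0.2]
grip_width: 0.0001
```

play_rows([
  [0, 0, -2, 0, 0, 0, 0],
  [0, 0, 0, 0, 0, 0, 0],
])

```text
clock: 10.32
position: [0.5332, 0.1355, 0.0697]
tool_rot: [-3.092, 1.571, -2.85]
force: [-0.7, -1.0, 0.8]
grip_width: 0.0004
```

play_rows([
  [0, 0, -2, 0, 0, 0, 0],
  [0, 0, 0, 0, 0, 0, 0],
])

```text
clock: 10.58
position: [0.5332, 0.1354, 0.0677]
tool_rot: [-2.874, 1.571, -2.632]
force: [-0.5, -1.1, -0.1]
grip_width: 0.0
```

play_rows([
  [0, 0, -2, 0, 0, 0, 0],
  [0, 0, 0, 0, 0, 0, 0],
])

```text
clock: 10.82
position: [0.5332, 0.1354, 0.0657]
tool_rot: [-2.954, 1.571, -2.713]
force: [0.1, 0.8, -0.4]
grip_width: -0.0004
```

play_rows([
  [0, 0, -2, 0, 0, 0, 0],
  [0, 0, 0, 0, 0, 0, 0],
])

```text
clock: 11.08
position: [0.5334, 0.1355, 0.0645]
tool_rot: [0.066, 1.57, 0.308]
force: [-4.8, -1.0, 16.2]
grip_width: -0.0003
```

play_rows([
  [0, 0, -2, 0, 0, 0, 0],
  [0, 0, 0, 0, 0, 0, 0],
])

```text
clock: 11.32
position: [0.5336, 0.1355, 0.0639]
tool_rot: [0.118, 1.57, 0.36]
force: [-13.7, -3.7, 46.1]
grip_width: -0.0002
```

```bash
python3 - <<'E'
from h import *
st()
c=cam('wrist');im=save('wrist','w6.png')
y=np.array([-.235,.972,0]);x=np.array([.972,.235,0]);h=np.array([.534,.135,0])
for z in(.07,.078,.082,.09):print(z,proj('wrist',[h-.011*x+[0,0,z],h+[0,0,z],h+.011*y+[0,0,z]],c).round(0).tolist())
g=im.astype(int).sum(2)//3
print(g[215:300:2,255:300:3])
s=save('scene','sc2.png')
w=cv2.resize(cv2.imread('pics/w6.png')[180:320,200:350],None,fx=2.6,fy=2.6,interpolation=cv2.INTER_NEAREST)
b=cv2.resize(cv2.imread('pics/sc2.png')[150:230,290:390],None,fx=4,fy=4,interpolation=cv2.INTER_CUBIC)
o=np.zeros((364,790,3),np.uint8);o[:w.shape[0],:w.shape[1]]=w;o[:320,390:]=b;cv2.imwrite('pics/c2.png',o)
print(proj('scene',[[.534,.135,z] for z in(.061,.07,.09,.1,.11)]))
E
```

```text
{'clock': 11.325, 'position': [0.534, 0.136, 0.064], 'tool_rot': [0.118, 1.57, 0.36], 'force': [-13.661, -3.668, 46.076], 'grip_width': -0.0, 'qpos': [-0.351, 0.601, -0.007, 1.912, 0.007, 0.627, 1.449]}
0.07 [[269.0, 235.0], [269.0, 254.0], [290.0, 254.0]]
0.078 [[269.0, 241.0], [269.0, 261.0], [291.0, 261.0]]
0.082 [[268.0, 244.0], [268.0, 265.0], [291.0, 265.0]]
0.09 [[268.0, 251.0], [268.0, 272.0], [292.0, 273.0]]
[[217 223 161 205 212 214 216 219 224 224 228 202 217 213 216]
 [217 223 160 203 212 213 218 222 223 225 228 200 217 214 218]
 [206 212 161 203 212 217 221 221 224 224 227 195 213 211 216]
 [178 180 163 205 216 218 221 223 223 224 224 172 176 177 176]
 [176 179 166 207 218 219 221 222 223 222 224 171 177 178 178]
 [175 180 170 210 219 220 221 221 220 220 224 172 178 177 177]
 [175 178 173 210 219 220 219 219 218 221 227 171 177 177 177]
 [176 179 176 211 219 219 218 218 220 223 228 171 178 177 177]
 [175 175 153 207 217 215 217 220 222 225 225 175 177 176 177]
 [187 187 187 183 193 193 195 197 199 203 203 177 178 178 178]
 [112 109 107 203 200 198 187 185 183 186 122 179
[... 1476 characters left out ...]
 107 112  27  27  33 111 110 112 109  21  34  34]
 [118 109 109 107 111  26  29  28 108 111 111 112  25  34  34]
 [116 109 109 107 112  27  32  30 108 108 106 112  49  34  34]
 [116 109 109 107 113  26  27  32 110 107 107 108  68  33  35]
 [116 107 107 107 112  28  29  31 108 107 107 110  93  32  32]
 [ 45 121 126 122 127  34  36  36 124 122 128  89  46  32  36]
 [ 32  30  50 135 136  37  39  38 132 131  16  31  35  33  34]
 [ 33  35  33  81 136  38  41  40 135  23  30  30  36  32  34]
 [ 35  33  33  27 143  36  36  41  98  34  34  33  34  34  37]]
[[334.65269124 205.41068824]
 [334.84626304 203.16888278]
 [335.28320855 198.10982099]
 [335.50526705 195.53947288]
 [335.72976929 192.941317  ]]
```

View pics/c2.png

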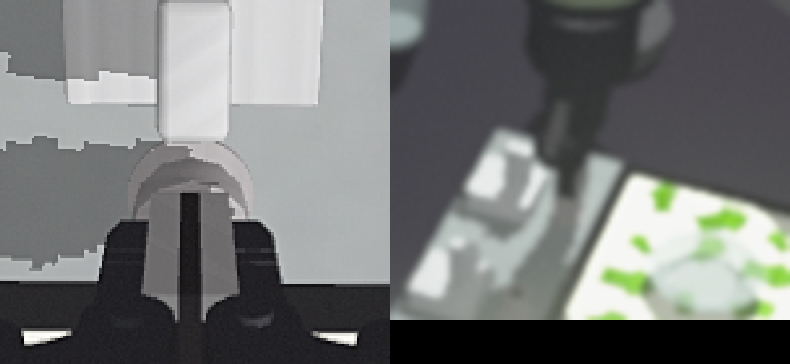

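```bash
python3 - <<'E'
from h import *
s=telemetry.observe();print(s['force'],s['moment'],s['position'])
E
```

```text
[-13.04224945  -3.15910398  45.81348216] [-0.76285047  3.05821038  0.02034835] [0.5336356  0.13553049 0.06391068]
```

play_rows([
  [0, 0, 3, 0, 0, 0, 0],
  [0, 0, 15, 0, 0, 0, 0],
])

```text
clock: 11.68
position: [0.5328, 0.1353, 0.0798]
tool_rot: [-3.028, 1.569, -2.786]
force: [-0.3, 0.3, 0.5]
grip_width: 0.0001
```

Contact came at TCP z ≈ 0.065 and was stiff (16 N, then 46 N). So the fingertips sit about 25 mm behind the reported TCP, and the left bolt is tight. Next is the middle bolt.

play_rows([
  [0, 0, 15, 0, 0, 0, 0],
  [13, -53.5, 0, 0, 0, 0, 0],
  [13, -53.5, 0, 0, 0, 0, 0],
  [0, 0, -15, 0, 0, 0, 0],
  [0, 0, -12, 0, 0, 0, 0],
  [0, 0, 0, 0, 0, 0, 0],
])

```text
clock: 12.42
position: [0.5586, 0.0297, 0.0671]
tool_rot: [2.759, 1.569, 3.002]
force: [0.3, -0.3, 0.5]
grip_width: 0.0
```

play_rows([
  [0, 0, -2, 0, 0, 0, 0],
  [0, 0, -1.5, 0, 0, 0, 0],
  [0, 0, 0, 0, 0, 0, 0],
])

```text
clock: 12.8
position: [0.5594, 0.0288, 0.0645]
tool_rot: [0.098, 1.571, 0.34]
force: [-0.6, -0.3, -0.4]
grip_width: 0.0001
```

play_rows([
  [0, 0, -1.5, 0, 0, 0, 0],
  [0, 0, 0, 0, 0, 0, 0],
])

```text
clock: 13.05
position: [0.5593, 0.0284, 0.0628]
tool_rot: [-1.003, 1.571, -0.762]
force: [0.9, -0.2, 0.1]
grip_width: 0.0001
```

play_rows([
  [0, 0, -1.5, 0, 0, 0, 0],
  [0, 0, 0, 0, 0, 0, 0],
])

```text
clock: 13.3
position: [0.5592, 0.0283, 0.0612]
tool_rot: [-2.715, 1.571, -2.473]
force: [-0.3, 0.5, -0.1]
grip_width: -0.0003
```

play_rows([
  [0, 0, -1.5, 0, 0, 0, 0],
  [0, 0, 0, 0, 0, 0, 0],
])

```text
clock: 13.55
position: [0.5592, 0.0284, 0.0597]
tool_rot: [-2.848, 1.571, -2.607]
force: [-0.1, -0.4, 0.1]
grip_width: -0.0
```

```bash
cat > chk.py <<'E'
from h import *
import sys
hx,hy=map(float,sys.argv[1:3])
c=cam('wrist');im=save('wrist',sys.argv[3])
y=np.array([-.235,.972,0]);x=np.array([.972,.235,0]);h=np.array([hx,hy,0])
for z in(.07,.082,.09):print(z,proj('wrist',[h-.011*x+[0,0,z],h+[0,0,z],h+.011*y+[0,0,z]],c).round(0).tolist())
g=im.astype(int).sum(2)//3
print(g[225:275:2,249:300:3])
E
python3 chk.py .5598 .0285 w7.png; python3 -c "
from h import *
g=cv2.imread('pics/w6.png').astype(int).sum(2)//3
g"
```

```text
0.07 [[270.0, 238.0], [270.0, 258.0], [291.0, 259.0]]
0.082 [[270.0, 248.0], [270.0, 269.0], [293.0, 269.0]]
0.09 [[269.0, 255.0], [269.0, 277.0], [294.0, 277.0]]
[[151 150 150 152 141 181 194 197 199 200 201 201 201 184 149 149 150]
 [150 150 150 152 145 184 196 197 199 199 200 198 200 184 149 148 150]
 [150 148 149 150 147 185 197 197 199 199 197 198 201 184 149 150 151]
 [150 149 148 149 150 186 197 198 197 196 196 198 202 184 147 150 152]
 [151 150 151 151 152 186 198 196 196 196 199 200 205 170 151 150 152]
 [150 150 151 151 133 174 186 184 186 187 191 193 198 144 150 151 152]
 [159 154 158 153  70 142 161 163 168 196 196 197 142 152 151 151 152]
 [ 90  90  92 106 168 167 173 176 131 169 165 163 168 126 152 150 152]
 [ 95  94  87 103 101  87  81  77  82  86  93 158 170 168 134 149 151]
 [ 94  94 108 106  87  84  84  87  91  94  99 103 128 167 164 151 151]
 [ 94  90 105 101  85  84  86  90  91  99 105 107 113 161 164 146 149]
 [ 93 107 107  83  82  81  83  87  86  94 100 107 113 115 168 164 151]
 [ 94 106  77  80  80  82  81  94 188 139 110 107 112 115 122 166 150]
 [ 97 105  75  81  86 110 109 102 102 104 106 165 124 117 118 166 147]
 [106 106  81  81 100  97 100  90  92  87  96 157 157 119 124 168 153]
 [108  99  80  91  95  94  96  16  20  46  90  90  91 189 122 146 163]
 [107  75 102  89  91  95  95  16  21  47  93  93  92 161 168 129 164]
 [108  78 103  91  91  92  97  17  19  48  95  95  94 135 166 119 164]
 [108  87 104  91  90  91  93  13  26  48  93  94  94 139 162 143 163]
 [107 110 112  91  91  91  92  14  22  48  94  95  93 125 176 175 171]
 [ 17  18  17  96  91  92  95  19  22  34  96  92  93  91  12   9  10]
 [ 28  28  20  94  93  92  94  20  23  34  91  91  93  98  23  28  26]
 [ 27  26  26  94  94  93  93  19  20  33  92  91  91  97  26  28  27]
 [ 24  28  25  93  94  93  97  22  21  35  92  92  90  93  28  26  28]
 [ 28  25  27  91  94  92  97  19  22  32  92  92  91  95  28  28  28]]
```

The middle head's near edge is at row 249. That fits a top at about 0.083 (predicted row 248) and not 0.090 (row 255), so it appears to be sinking. I push on to the stop.

play_rows([
  [0, 0, -1.5, 0, 0, 0, 0],
  [0, 0, 0, 0, 0, 0, 0],
])

```text
clock: 13.85
position: [0.5593, 0.0284, 0.0582]
tool_rot: [-2.317, 1.571, -2.075]
force: [-0.6, -0.5, 0.5]
grip_width: -0.0001
```

play_rows([
  [0, 0, -1.5, 0, 0, 0, 0],
  [0, 0, 0, 0, 0, 0, 0],
])

```text
clock: 14.1
position: [0.5593, 0.0284, 0.0571]
tool_rot: [-0.518, 1.571, -0.276]
force: [-2.4, -0.7, 9.7]
grip_width: -0.0002
```

The stop came at 0.0571, exactly 8 mm below the left bolt's contact height, so the middle bolt is the loose one. I rise, open, and move over its tab.

play_rows([
  [0, 0, 10, 0, 0, 0, 0],
  [0, 0, 40, 0, 0, 0, 20],
  [0, 0, 20, 0, 0, 0, 45],
  [-19, -4.5, 0, 0, 0, 0, 45],
  [-20, -5, 0, 0, 0, 0, 45],
  [0, 0, 0, 0, 0, 0, 45],
  [0, 0, 0, 0, 0, 0, 45],
], grip_force=30)

```text
clock: 14.98
position: [0.5209, 0.0192, 0.1272]
tool_rot: [-0.042, 1.57, 0.199]
force: [0.1, -0.0, -0.1]
grip_width: 0.0446
```

```bash
python3 - <<'E'
from h import *
st();c=cam('wrist');im=save('wrist','w8.png')
p=telemetry.observe()['position']
x=np.array([.972,.235,0]);y=np.array([-.235,.972,0])
t=np.array([.5209,.0193,.121])
q=[t+a*.01*x+b*.005*y for a,b in((-1,-1),(1,-1),(1,1),(-1,1))]
print('tab',proj('wrist',q,c).round(0).tolist())
b=np.array([.5598,.0285,0]);print('bolt',proj('wrist',[b+[0,0,.09],b+[0,0,.082]],c).round(0).tolist())
w=cv2.cvtColor(im,cv2.COLOR_RGB2BGR)
for u,v in proj('wrist',q,c): cv2.circle(w,(int(round(u)),int(round(v))),2,(0,0,255),-1)
for u,v in proj('wrist',[b+[0,0,.082]],c): cv2.circle(w,(int(round(u)),int(round(v))),2,(255,0,0),-1)
cv2.imwrite('pics/w8m.png',w)
E
```

```text
{'clock': 14.975, 'position': [0.521, 0.019, 0.127], 'tool_rot': [-0.042, 1.57, 0.199], 'force': [0.1, -0.027, -0.09], 'grip_width': 0.045, 'qpos': [-0.145, 0.465, -0.008, 1.948, 0.005, 0.728, 1.657]}
tab [[261.0, 228.0], [261.0, 261.0], [279.0, 261.0], [280.0, 228.0]]
bolt [[270.0, 281.0], [270.0, 276.0]]
```

View pics/w8m.png

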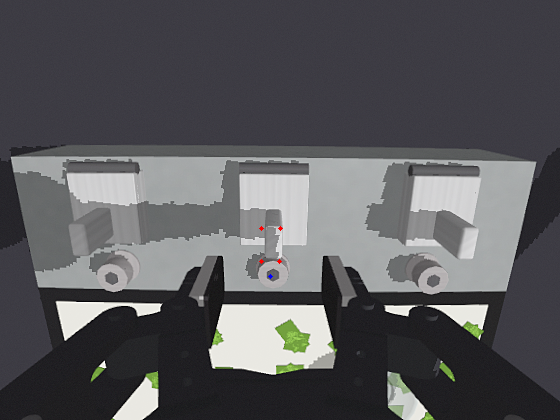

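The middle head is visibly sunk and the other two stand proud. The tab's top matches the prediction within about 2 px. I descend and grip it.

play_rows([
  [0, 1, -20, 0, 0, 0, 45],
  [0, 0, -20, 0, 0, 0, 45],
  [0, 0, -15, 0, 0, 0, 45],
  [0, 0, -3, 0, 0, 0, 25],
  [0, 0, 0, 0, 0, 0, 0],
  [0, 0, 0, 0, 0, 0, 0],
  [0, 0, 0, 0, 0, 0, 0],
  [0, 0, 0, 0, 0, 0, 0],
], grip_force=30)

```text
clock: 16.02
position: [0.5205, 0.0196, 0.0691]
tool_rot: [-0.593, 1.57, -0.352]
force: [1.5, -4.4, -2.0]
grip_width: 0.0095
```

```bash
python3 - <<'E'
import numpy as np
# grasp 8..: arc of tab grip point, own x / z (mm), tab gripped at z .112 -> hinge rel (34,32)
f=np.array([0,.1,.2,.3,.4,.5,.6,.7,.8,.9,1.0,1.1]);X=34*np.cos(f)-32*np.sin(f);Z=34*np.sin(f)+32*np.cos(f)
# tool TCP is 44mm below grasp (25+19) along tool; tool tilts t=0.5*f about own -y : TCP = grasp + 44*(sin t, -cos t)
t=.5*f;X2=X+44*np.sin(t);Z2=Z-44*np.cos(t)
for n,A,B in(('notilt',X,Z),('tilt',X2,Z2)):
    dx=np.diff(A);print(n);print(np.c_[dx*.972,dx*.235,np.diff(B)].round(1).tolist())
E
```

```text
notilt
[[-3.3, -0.8, 3.2], [-3.6, -0.9, 2.9], [-3.8, -0.9, 2.5], [-4.1, -1.0, 2.1], [-4.2, -1.0, 1.7], [-4.4, -1.1, 1.2], [-4.5, -1.1, 0.8], [-4.5, -1.1, 0.3], [-4.5, -1.1, -0.2], [-4.5, -1.1, -0.6], [-4.4, -1.1, -1.1]]
tilt
[[-1.1, -0.3, 3.3], [-1.4, -0.3, 3.0], [-1.7, -0.4, 2.8], [-1.9, -0.5, 2.5], [-2.2, -0.5, 2.2], [-2.3, -0.6, 1.8], [-2.4, -0.6, 1.5], [-2.5, -0.6, 1.1], [-2.6, -0.6, 0.7], [-2.6, -0.6, 0.4], [-2.6, -0.6, 0.0]]
```

Gripped at 9.5 mm (the tab is 10 mm). I lift along the arc, tilting the tool with it.

play_rows([
  [-1.1, -0.3, 3.3, 0.67, -2.8, 0, 0],
  [-1.4, -0.3, 3, 0.67, -2.8, 0, 0],
  [-1.7, -0.4, 2.8, 0.67, -2.8, 0, 0],
  [-1.9, -0.5, 2.5, 0.67, -2.8, 0, 0],
  [-2.2, -0.5, 2.2, 0.67, -2.8, 0, 0],
])

```text
clock: 16.65
position: [0.513, 0.0179, 0.0833]
tool_rot: [-0.008, 1.316, 0.233]
force: [6.0, -4.3, -8.5]
grip_width: 0.0093
```

play_rows([
  [-2.3, -0.6, 1.8, 0.67, -2.8, 0, 0],
  [-2.4, -0.6, 1.5, 0.67, -2.8, 0, 0],
  [-2.5, -0.6, 1.1, 0.67, -2.8, 0, 0],
  [-2.6, -0.6, 0.7, 0.67, -2.8, 0, 0],
  [-2.6, -0.6, 0.4, 0.67, -2.8, 0, 0],
  [-2.6, -0.6, 0, 0.67, -2.8, 0, 0],
  [0, 0, 0, 0, 0, 0, 0],
  [0, 0, 0, 0, 0, 0, 0],
])

```text
clock: 17.65
position: [0.4988, 0.013, 0.0828]
tool_rot: [-0.043, 1.192, 0.205]
force: [-2.7, 37.0, 38.6]
grip_width: 0.0097
```

```bash
python3 - <<'E'
from h import *
st()
c=cam('wrist');im=save('wrist','w9.png')
x=np.array([.972,.235,0]);y=np.array([-.235,.972,0])
B=np.array([.5598,.0295,0]);H=B-.074*x+[0,0,.08]
# candidate edges: cap far edge (44,0..7) and tab top at angle f
for f in(0,.5,.8,1.0,1.1):
    r=lambda a,b,s:H+(a*np.cos(f)-b*np.sin(f))*x+(a*np.sin(f)+b*np.cos(f))*np.array([0,0,1])+s*y
    print(f,proj('wrist',[r(.044,.007,-.02),r(.044,.007,.02),r(.044,0,-.025),r(.044,0,.025),r(.0,.0,.025)],c).round(0).tolist())
g=im.astype(int).sum(2)//3
for cc in(220,235,250,295,310,325):print(cc,g[60:300:6,cc].tolist())
sc=save('scene','sc3.png');d=cv2.absdiff(sc,cv2.cvtColor(cv2.imread('pics/sc0.png'),cv2.COLOR_BGR2RGB)).max(2)
for n,(u,v) in dict(beaker=(291,146),jar=(183,258),wrench=(133,315),slide=(190,381),loupe=(379,260),dish=(369,220)).items():print(n,np.median(d[v-10:v+10,u-10:u+10]),d[v-10:v+10,u-10:u+10].mean())
E
```

```text
{'clock': 17.65, 'position': [0.499, 0.013, 0.083], 'tool_rot': [-0.043, 1.192, 0.205], 'force': [-2.654, 36.993, 38.595], 'grip_width': 0.01, 'qpos': [0.261, 0.448, -0.47, 2.338, 1.483, 0.171, 0.239]}
0 [[238.0, 294.0], [306.0, 295.0], [231.0, 284.0], [314.0, 285.0], [321.0, 232.0]]
0.5 [[234.0, 314.0], [310.0, 316.0], [226.0, 308.0], [318.0, 310.0], [321.0, 232.0]]
0.8 [[231.0, 319.0], [313.0, 321.0], [223.0, 316.0], [321.0, 318.0], [321.0, 232.0]]
1.0 [[228.0, 318.0], [315.0, 319.0], [220.0, 318.0], [323.0, 320.0], [321.0, 232.0]]
1.1 [[227.0, 315.0], [316.0, 317.0], [219.0, 317.0], [325.0, 319.0], [321.0, 232.0]]
220 [75, 74, 72, 73, 72, 71, 73, 72, 73, 72, 72, 73, 72, 73, 76, 117, 118, 118, 119, 116, 118, 117, 117, 115, 113, 117, 118, 119, 119, 120, 119, 119, 119, 116, 118, 191, 183, 182, 182, 185]
235 [73, 73, 72, 73, 72, 72, 73, 72, 72, 74, 72, 73, 75, 73, 66, 119, 117, 118, 117, 116, 118, 114, 115, 117, 115, 121, 121, 58, 80, 167, 165, 165, 167, 168, 104, 39, 40, 39, 40, 40]
250 [72, 72, 72, 74, 72, 71, 74, 71, 71, 72, 73, 73, 74, 71, 66, 115, 117, 116, 116, 118, 116, 117, 116, 116, 119, 195, 119, 61, 79, 171, 168, 168, 175, 119, 120, 119, 122, 119, 120, 147]
295 [72, 72, 74, 72, 71, 73, 71, 73, 72, 71, 72, 71, 72, 74, 71, 118, 118, 121, 120, 119, 119, 119, 117, 121, 116, 191, 122, 92, 103, 190, 214, 214, 225, 120, 120, 121, 120, 120, 120, 148]
310 [73, 73, 73, 74, 74, 73, 72, 73, 75, 74, 72, 74, 72, 73, 72, 120, 120, 120, 121, 119, 120, 119, 119, 115, 119, 191, 194, 175, 71, 174, 216, 216, 216, 217, 170, 37, 41, 43, 35, 40]
325 [72, 73, 71, 72, 72, 72, 72, 72, 72, 71, 73, 73, 75, 73, 73, 119, 120, 118, 119, 120, 119, 120, 117, 119, 122, 194, 187, 189, 189, 187, 187, 187, 187, 184, 184, 183, 185, 185, 184, 188]
beaker 2.0 14.305
jar 14.0 21.7425
wrench 9.0 13.3275
slide 1.0 1.1425
loupe 1.0 0.875
dish 1.0 0.835
```

Joint 6 is close to its limit and the wrist is loaded: 37 N in y and 39 N in z. The cap is at about 0.9 rad by kinematics. I ease back the tilt and stay on the arc.

play_rows([
  [-1.8, 0.2, 1, -0.6, 2.4, 0, 0],
  [-1.9, 0, 0.6, -0.6, 2.4, 0, 0],
  [0, 0, 0, 0, 0, 0, 0],
])

```text
clock: 18.12
position: [0.4941, 0.0115, 0.082]
tool_rot: [-0.066, 1.268, 0.181]
force: [-8.7, 40.4, 14.1]
grip_width: 0.0095
```

```bash
cat > k.py <<'E'
from h import *
from scipy.spatial.transform import Rotation as Ro
st();s=telemetry.observe()
R=Ro.from_euler('xyz',s['tool_rot']).as_matrix();a=R[:,0]
x=np.array([.972,.235,0]);y=np.array([-.235,.972,0])
g0=np.array([.5205,.0196,.0691+.044]);g=np.array(s['position'])-.044*a;d=g-g0
X=34+1000*d@x;Z=1000*(g[2]-.08);print('axis',a.round(3),'jaw',R[:,1].round(3),'own dy',1000*d@y,'X,Z',X,Z,'r',np.hypot(X,Z),'phi',np.arctan2(Z,X)-np.arctan2(33.1,34),'qd',np.abs(s['qd']).max())
E
python3 k.py
```

```text
{'clock': 18.125, 'position': [0.494, 0.012, 0.082], 'tool_rot': [-0.066, 1.268, 0.181], 'force': [-8.739, 40.363, 14.108], 'grip_width': 0.009, 'qpos': [0.307, 0.46, -0.543, 2.285, 1.006, 0.265, 0.709]}
axis [ 0.294  0.054 -0.954] jaw [-0.241  0.97  -0.02 ] own dy -0.8946067282262966 X,Z -6.636225627621208 43.98696583904681 r 44.48474631046206 phi 0.9485489163719051 qd 0.10220935591544868
```

play_rows([
  [-0.3, 1.2, 0.8, -0.4, 1.6, 0, 0],
  [-0.3, 1.2, 0.8, 0, 0, 0, 0],
  [0, 0, 0, 0, 0, 0, 0],
  [0, 0, 0, 0, 0, 0, 0],
])

```text
clock: 18.62
position: [0.4922, 0.0112, 0.0823]
tool_rot: [-0.085, 1.299, 0.159]
force: [-0.1, 28.5, -16.1]
grip_width: 0.0094
```

```bash
python3 k.py
```

```text
{'clock': 18.625, 'position': [0.492, 0.011, 0.082], 'tool_rot': [-0.085, 1.299, 0.159], 'force': [-0.076, 28.518, -16.144], 'grip_width': 0.009, 'qpos': [0.342, 0.472, -0.598, 2.261, 0.93, 0.328, 0.781]}
axis [ 0.265  0.042 -0.963] jaw [-0.239  0.971 -0.023] own dy -0.5797775547196 X,Z -7.275302766267394 44.72554881582032 r 45.313405822308084 phi 0.9600632966818746 qd 0.0039043100452542064
```

play_rows([
  [-0.2, 1, -0.8, 0, 0, 0, 0],
  [0, 0, 0, 0, 0, 0, 0],
  [0, 0, 0, 0, 0, 0, 0],
])

```text
clock: 19.0
position: [0.4926, 0.0114, 0.0822]
tool_rot: [-0.091, 1.298, 0.153]
force: [-3.0, 22.1, 1.6]
grip_width: 0.0097
```

```bash
python3 k.py; python3 - <<'E'
from h import *
c=cam('wrist');im=save('wrist','w10.png')
x=np.array([.972,.235,0]);y=np.array([-.235,.972,0])
B=np.array([.5598,.0295,0]);H=B-.074*x+[0,0,.08]
for f in(0,.6,.95,1.2):
    r=lambda a,b,s:H+(a*np.cos(f)-b*np.sin(f))*x+(a*np.sin(f)+b*np.cos(f))*np.array([0,0,1])+s*y
    print(f,[proj('wrist',[r(a,.007,-.025),r(a,.007,.025)],c).round(0).astype(int).tolist() for a in(.005,.015,.025,.035)])
g=im.astype(int).sum(2)//3
for v in range(215,275,6):print(v,g[v,205:245:3].tolist(),g[v,298:340:3].tolist())
t=save('top','top2.png');t0=cv2.cvtColor(cv2.imread('pics/top1.png'),cv2.COLOR_BGR2RGB)
for n,(u,v) in dict(jar=(341,277),wrench=(402,275),slide=(413,190),loupe=(244,123),dish=(205,156),lampend=(155,80)).items():
    p=cv2.cvtColor(t0[v-12:v+12,u-12:u+12],cv2.COLOR_RGB2GRAY);q=cv2.cvtColor(t[v-25:v+25,u-25:u+25],cv2.COLOR_RGB2GRAY)
    _,m,_,l=cv2.minMaxLoc(cv2.matchTemplate(q,p,cv2.TM_CCOEFF_NORMED));print(n,round(m,2),l[0]-13,l[1]-13)
E
```

```text
{'clock': 19.0, 'position': [0.493, 0.011, 0.082], 'tool_rot': [-0.091, 1.298, 0.153], 'force': [-2.988, 22.13, 1.599], 'grip_width': 0.01, 'qpos': [0.337, 0.471, -0.593, 2.262, 0.935, 0.326, 0.774]}
axis [ 0.266  0.041 -0.963] jaw [-0.238  0.971 -0.024] own dy -0.4477762012780566 X,Z -6.8591464756287905 44.578481556798636 r 45.10309200358626 phi 0.9514796328463379 qd 0.001413123727855262
0 [[[226, 255], [321, 257]], [[227, 269], [319, 271]], [[228, 282], [318, 284]], [[229, 295], [316, 297]]]
0.6 [[[225, 250], [322, 252]], [[224, 269], [322, 271]], [[224, 289], [321, 291]], [[223, 308], [321, 310]]]
0.95 [[[224, 245], [322, 246]], [[223, 264], [323, 266]], [[221, 284], [323, 286]], [[220, 305], [324, 307]]]
1.2 [[[224, 240], [322, 242]], [[222, 258], [324, 260]], [[220, 277], [325, 279]], [[217, 297], [326, 299]]]
215 [119, 118, 118, 119, 119, 119, 119, 119, 120, 119, 121, 121, 119, 124] [126, 125, 125, 125, 121, 121, 121, 122, 121, 126, 125, 125, 125, 124]
221 [130, 131, 129, 131, 132, 129, 129, 130, 130, 131, 131, 130, 132, 132] [210, 210, 205, 201, 200, 199, 200, 202, 201, 201, 2
[... 548 characters left out ...]
, 192, 198, 198, 197, 197, 197, 197]
251 [131, 132, 133, 131, 132, 129, 130, 129, 130, 137, 170, 175, 174, 170] [225, 224, 223, 222, 223, 224, 223, 191, 197, 199, 199, 197, 198, 198]
257 [129, 131, 128, 129, 128, 128, 129, 129, 130, 160, 171, 175, 174, 171] [149, 224, 224, 221, 223, 225, 223, 192, 198, 197, 198, 199, 198, 198]
263 [129, 130, 128, 129, 127, 130, 130, 131, 130, 168, 182, 192, 190, 185] [123, 247, 246, 243, 233, 225, 223, 192, 198, 198, 198, 196, 196, 198]
269 [130, 130, 129, 128, 128, 127, 128, 129, 140, 38, 43, 43, 44, 67] [128, 31, 41, 44, 44, 31, 238, 192, 198, 196, 196, 195, 196, 197]
jar 0.94 0 0
wrench 0.96 0 0
slide 0.99 0 0
loupe 0.94 0 0
dish 0.85 0 0
lampend 0.99 0 0
```

```bash
python3 -c "
from h import *
workorder.job_done();st()"
```

```text
the job is handed in; nothing more can be done
the job is handed in; nothing more can be done
```

The job is handed in: the middle bolt was the loose one, and its cap is held open in the fingers. I got no verdict back.

- **Lamp:** I swung the bar by its peg to about 1.17 rad. Its end had not moved in the last top picture.
- **Bolts:** The left head resisted stiffly, with 46 N after about 1 mm, so it is tight. The middle one sank to its stop, 8 mm below the left head's contact height, and the wrist picture showed it sunk. I did not need to tap the right bolt.
- **Cap:** I gripped the middle cap's tab and lifted it to about 0.95 rad, worked out from the arm's position. The cap edges in the wrist picture agree. It was still, with the grip at 9.7 mm on a 10 mm tab.
- **Bystanders:** The jar, wrench, slide box, loupe and dish showed no shift in the last top picture. I checked the beaker only by a coarse scene-picture comparison, which showed it unchanged. I never touched the left and right caps, but I did not measure them at the end.

**Checks that disagreed:**
- **Fingertip height:** The fingertips sat about 25 mm behind the reported TCP, and I worked with that offset.
- **Sinking force:** The 2 N needed to sink the bolt never showed in the force readings. Only the stop height and the pictures show that it sank.
- **Tool tilt:** The tilt during the lift nearly reached joint 6's limit, so I reduced it. About 22 N of sideways load remained on the wrist when I handed in.

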